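Wind the clockwork timer of the dish station

TASK

Wind up the clockwork timer on the plywood board that carries the petri dishes: turn the finger bar on its black dial clockwise, seen from above, all the way to its stop. Do it in at least two partial turns, letting go of the bar about midway to take a fresh hold, and release it at the end. Do not turn the timer on the board with the vials.

Things in the scene. Friction and masses are not known exactly. Their poses are not given: they have to be found in the camera images.
- dish_station: Plywood board 220 x 160 x 10 mm (along its x, y, z), screwed to the bench. Origin: centre of its underside, on the bench; z up. Two stacked white petri dishes (94 mm wide, top 42 mm above the bench) are fixed at its +x end, 56 mm from the origin; a clockwork timer is clamped at its -x end, its upright axis at x = -50, y = 0 mm.
- dish_timer_bar (a point): Raised finger bar (winding key) across the black 60 mm dial of that timer; the point is its middle, on the axis, 52 mm above the bench, its x axis along the bar. Bar 44 mm long, 7 to 8 mm thick, from the dial's flat top (48 mm above the bench) up to 56 mm. Pinch its long sides with the fingertips just above the dial; nothing else near is as high.
- dish_station_timer_dial (a joint): Winding angle, rad: grows clockwise seen from above to a hard stop at 2.9 (wound: over 2.65); starts at 0.2 to 0.8. At 0 the bar lies along the board's x axis, at q turned q clockwise. The green dot on the dial at one end of the bar is on the board's +x side at 0 and faces the board's green dot when wound. Takes 0.08 to 0.12 N m (spring and click); the click holds it when let go.
- vial_bar_end (a point): Point on the finger bar of the other timer, 20 mm from its axis, 54 mm above the bench; must not move. That timer is alike, on a like board that carries a white rack with three vials with coloured caps (top 89 mm above the bench, 120 mm from the timer's axis) instead of dishes. Either board may be the left or the right one.

How it is judged (in metres and radians):
On the way, in this order (a step that is already met when the one before it is completed fails the run):
1. the dish station's dial is partly wound (1.0 to 2.55 rad) and the fingers have let go of it (value of joint dish_station_timer_dial between 1 and 2.55 rad and contact force between the fingers and dish_station below 0.3 N), for 0.1 s.
2. the dish station's dial is wound to its stop (over 2.65 rad) (value of joint dish_station_timer_dial above 2.65 rad), for 0.1 s.
At the end, for the whole second after the job is handed in: The dish station's dial stands within 0.25 rad of its stop (joint over 2.65 rad), let go, and the vial station's bar end is within 6 mm of where it started (value of joint dish_station_timer_dial above 2.65 rad and distance of vial_bar_end from where it was at the start of the episode below 0.006 m); the robot touches nothing.
It fails at once if the vial station's timer is turned (its bar end moves more than 6 mm) (distance of vial_bar_end from where it was at the start of the episode above 0.006 m).
It also fails if it takes over 48 s, if anything falls off the work surface, if the arm or the gripper's body presses on something with over 40 N, if the wrist force passes 120 N, or if a joint passes its speed limit or range.

ROBOT

A 6-joint arm with a two-finger parallel gripper is mounted at the origin on a cart in front of the work surface, level with it; the furniture and walls round the work are solid. World frame = base frame: x ahead of the robot, y to its left, z up, the work surface at z = 0. Lengths are in m, angles in degrees, forces in N, time in s.
With the tool pointing down it reaches from about 0.3 to 0.75 m from the base axis. Payload 8.5 kg.
Tool frame: the origin (TCP) lies on the centre line of the jaws, within the pads' length; the fingertips stand 19 mm ahead of it and the grasp point (between the pads) is the TCP (env.tcp_to_tips is the z of the fingertips in the tool frame, in m); z points along the fingers, y is the line along which they close (so a half turn about z gives the same grasp; the last joint's range is limited). The gripper opens to 85 mm and grips with 20 to 120 N. Pads are 22 mm wide; open, the fingers measure 114 mm over their backs; the gripper's body (76 mm by 85 mm) begins 54 mm behind the grasp point. The pads swing forward as they close: fully open they stand 13 mm farther back than shut.
Start: joints at [58.425, 21.807, 74.336, -0, 83.858, -12.336], TCP at [0.181, 0.519, 0.25] pointing down, gripper open.
Joint ranges: [-178.18, 178.18], [-50.72, 133.34], [12.68, 142.11], [-81.47, 261.47], [9.98, 163.14], [-165.26, 165.26]. Speed limits (degrees/s): [136.94, 136.94, 180, 180, 180, 180].

INTERFACE

Orientations are given as a 3x3 rotation matrix whose columns are the frame's x, y, z axes.
In Python, from rig import env gives the robot as it stands.
- The arm moves only by the tool servo_tool, never from a script. Its argument "steps" is a list of rows, each an object of numbers: "tx", "ty", "tz": the shift along the world's x, y, z in cm; "yaw": the turn about the world's z in degrees; "claw": the finger opening in cm, from 0 to 8.54. In form: [{"tx": .., "ty": .., "tz": .., "yaw": .., "claw": ..}, ...]. A call has 1 to 20 rows; each row shifts and turns the commanded pose from where the row before left it; what a row does not reach is not made up. A row lasts 1/10 s, in which the tool goes at most 50 mm and 8.59 degrees, less where a joint would pass 70% of its speed; a pose out of reach is approached as far as the arm can. A call with a gripper value outside its range is refused whole. The fingers move at their own pace and stop on an object; "newtons" is the grip in N (left out, the last holds). Time passes only in rows, so rows that do not move let the fingers close. It gives the time, the measured TCP pose, the force, the opening and the grip force at its end, in the units of the state.
- env.observe(): the state, without advancing time (a new reading comes with each control period).
- env.get_image(name): name is "side" or "top" or "wrist"; returns (picture, depth): 384x512x3 uint8, red, green, blue; 384x512 float32, m along the optical axis (not along the pixel's ray), 0 where there is no reading.
- env.camera_model(name): a dict with "fovy" (degrees; the focal length in pixels is half the picture's height over the tangent of half this angle, whatever the lens; pixels are square), "cx", "cy" (the principal point, pixels), "dist_coeffs" ([k1, k2, p1, p2, k3] as OpenCV has them; the pictures are not rectified), "T" (4x4, takes a point from camera to world coordinates). Camera axes: x right, y down, z forward; pixel columns grow to the right and rows downward; lengths in m; the calibration is good to about 2 mm. A picture is of the moment at which its call begins: read the wrist's pose just before it. camera_model takes no time and is no camera call; for the wrist camera it gives the pose at the moment of the call.
- env.close_job(): hands the job in; it is judged then, once.
The state is a dict: "time_s": time; "q": joint angles; "qvel": joint speeds; "joint_efforts": joint torques, N m; "position": TCP position; "tool_rot": TCP orientation; "ft_force": force on the tool from outside, world axes, zero at the start; "wrist_torque": the same for the moment, N m; "grip_width": finger opening in m; "gripper_force": force on a finger pad.
Only numpy, scipy, OpenCV 4.12 (cv2) and the standard library are available. Lean on these libraries where they do the work, as an engineer would, in place of code of your own. Each camera call takes 0.05 s, during which the arm holds its last target. There are 200 camera calls.

## Working session

There is one attempt and no reset: what is moved stays moved. The work goes in short steps, Python scripts to look and compute and a tool call to move; the robot and the scene stay as the last step left them, time stands still between calls to the robot, and variables do not carry over. Pictures are saved under pics/ and viewed, at most 13 in all, crops included, and the job is handed in when it is done.

Besides the shell and the picture viewer there is one more tool, called after ">>>" as name(argument=value, ...), one argument or row to a line, values as JSON. servo_tool: Moves the arm, as the interface text tells. Its arguments: {"type":"object","properties":{"steps":{"type":"array"},"newtons":{"type":"number"}},"required":["steps"]}

```bash
mkdir -p pics
cat > h.py <<'E'
import numpy as np, cv2
from rig import env
def cam(n):
    m=env.camera_model(n); im,d=env.get_image(n)
    h,w=d.shape; f=h/2/np.tan(np.radians(m['fovy']/2))
    K=np.array([[f,0,m['cx']],[0,f,m['cy']],[0,0,1]])
    return im,d,K,np.array(m['dist_coeffs'],float),np.array(m['T'])
def rays(K,D,T,px):
    p=cv2.undistortPoints(np.array(px,float).reshape(-1,1,2),K,D).reshape(-1,2)
    return T[:3,3],np.c_[p,np.ones(len(p))]@T[:3,:3].T
def atz(K,D,T,px,z):
    o,r=rays(K,D,T,px); return o+r*((z-o[2])/r[:,2])[:,None]
def cloud(d,K,D,T):
    h,w=d.shape; u,v=np.meshgrid(np.arange(w),np.arange(h))
    o,r=rays(K,D,T,np.c_[u.ravel(),v.ravel()])
    P=o+r*d.reshape(-1,1); P[d.ravel()==0]=np.nan
    return P.reshape(h,w,3)
E
python3 - <<'E'
from h import *
for n in('top','side'):
    im,d,K,D,T=cam(n); np.savez(f'pics/{n}0.npz',im=im,d=d,K=K,D=D,T=T)
    cv2.imwrite(f'pics/{n}0.png',im[:,:,::-1]); print(n,T[:3,3].round(3),K[0,0],D)
E
cd pics; python3 -c "
import cv2,numpy as np
cv2.imwrite('both.png',cv2.resize(np.vstack([cv2.imread('top0.png'),cv2.imread('side0.png')]),None,fx=.78,fy=.78))"
```

```text
top [0.403 0.01  0.954] 388.2156882942284 [0.0017173 0.        0.        0.        0.       ]
side [0.494 0.909 0.672] 411.38026483873784 [0.02043831 0.         0.         0.         0.        ]
```

View pics/top0.png

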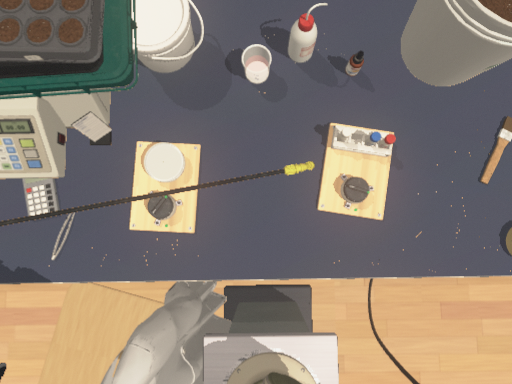

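View pics/side0.png

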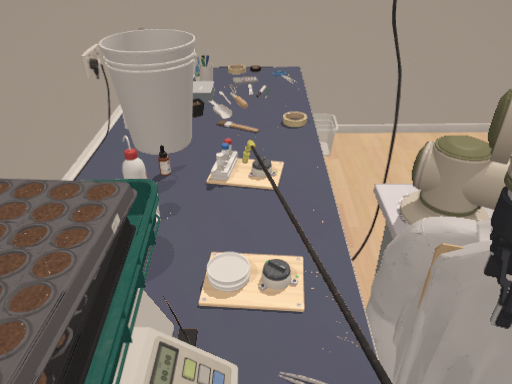

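The dish board is on the left in the top view: dishes at (164,162), dial at (161,206). The vial board is on the right at (356,170). A thin black rod with a yellow tip at (300,168) crosses over the dish board, so I need its height.

Run:
```python
from h import *
for n,pts in(('top',[(161,206),(164,162),(132,230),(194,231),(200,144),(137,143),(356,190),(310,166),(290,170),(250,178),(200,187),(150,194),(100,203),(30,217),(205,300)]),('side',[(276,268),(230,265),(252,150),(270,190),(300,245),(330,305),(370,375)])):
    z=np.load(f'pics/{n}0.npz'); P=cloud(z['d'],z['K'],z['D'],z['T'])
    print(n)
    for u,v in pts: print((u,v),P[v,u].round(3))
    if n=='top':
        for u in range(10,310,30):
            c=P[150:235,u]; i=np.nanargmax(c[:,2]); print('rod',u,i+150,c[i].round(3))
z=np.load('pics/top0.npz');s=np.load('pics/side0.npz')
a=cv2.resize(z['im'][130:240,120:210],None,fx=5,fy=5,interpolation=2); b=cv2.resize(s['im'][245:315,200:310],None,fx=3,fy=3,interpolation=2)
c=np.zeros((550,450+330,3),np.uint8);c[:,:450]=a;c[:210,450:]=b;cv2.imwrite('pics/c.png',c[:,:,::-1])
print(env.observe()['time_s'])
```

```text
top
(161, 206) [0.46  0.248 0.05 ]
(164, 162) [0.565 0.244 0.042]
(132, 230) [ 0.405  0.333 -0.   ]
(194, 231) [0.4   0.179 0.009]
(200, 144) [0.615 0.163 0.009]
(137, 143) [0.62  0.32  0.011]
(356, 190) [ 0.49  -0.209  0.044]
(310, 166) [ 0.53  -0.088  0.162]
(290, 170) [ 0.517 -0.045  0.195]
(250, 178) [0.502 0.034 0.203]
(200, 187) [0.484 0.129 0.224]
(150, 194) [0.471 0.22  0.236]
(100, 203) [0.455 0.307 0.252]
(30, 217) [0.431 0.422 0.273]
(205, 300) [ 0.161  0.216 -0.416]
rod 10 221 [0.424 0.454 0.277]
rod 40 216 [0.432 0.406 0.27 ]
rod 70 211 [0.441 0.356 0.263]
rod 100 205 [0.451 0.306 0.254]
rod 130 197 [0.465 0.254 0.245]
rod 160 194 [0.471 0.202 0.235]
rod 190 189 [0.48  0.147 0.225]
rod 220 181 [0.495 0.091 0.218]
rod 250 177 [0.503 0.034 0.208]
rod 280 169 [ 0.52  -0.025  0.196]
side
(276, 268) [0.461 0.259 0.048]
(230, 265) [0.562 0.244 0.042]
(252, 150) [ 0.516 -0.002  0.196]
(270, 190) [ 0.467 -0.124 -0.002]
(300, 245) [0.397 0.129 0.   ]
(330, 305) [0.35  0.319 0.001]
(370, 375) [ 0.302  0.475 -0.001]
0.1
```

View pics/c.png

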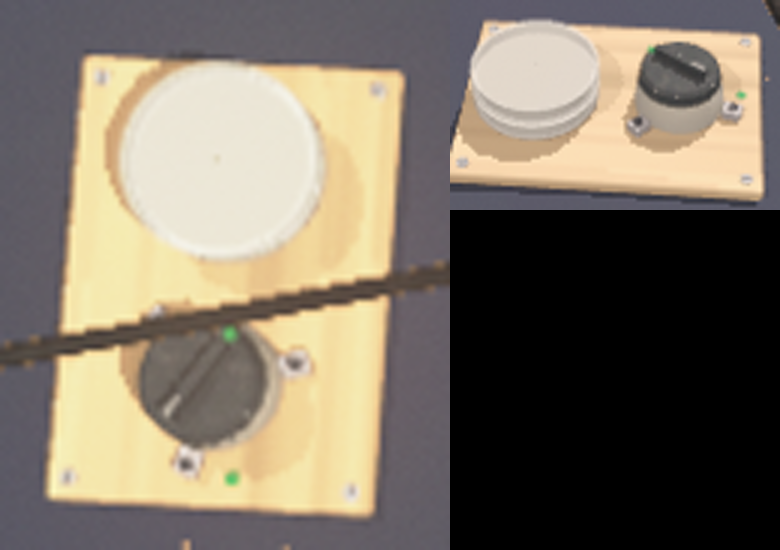

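The dial bar's green dot is towards upper right, at crop (230,335), so its angle is about 0.7 rad. The rod seems to cross right above the timer at z≈0.245. I'll confirm that from the side view, check whether the rod moves, and look through the wrist camera.

Run:
```python
from h import *
im,d,K,D,T=cam('side'); P=cloud(d,K,D,T)
s=np.load('pics/side0.npz'); print('diff',np.abs(im.astype(int)-s['im']).max(), (np.abs(d-s['d'])>.01).sum())
for v in range(150,384,20):
    c=P[v,240:400]; ok=np.where((c[:,2]>.12)&(c[:,1]>-.2)&(c[:,0]>.3))[0]
    if len(ok): print(v,ok[0]+240,ok[-1]+240,c[ok].mean(0).round(3))
im,d,K,D,T=cam('wrist'); print(T.round(3)); print(env.observe()['position'],env.observe()['tool_rot'])
cv2.imwrite('pics/w0.png',im[:,:,::-1]); P=cloud(d,K,D,T); np.savez('pics/w0.npz',P=P,im=im)
# dial from both: bar/dial geometry
z=np.load('pics/top0.npz'); k=(z['K'],z['D'],z['T'])
g=lambda x,y:(120+x/5-.4,130+y/5-.4)
print('top dot,barends,boarddot',atz(*k,[g(230,335),g(170,405),g(222,340)],.05).round(4),atz(*k,[g(232,478),g(83,57),g(402,72),g(375,515),g(48,497)],.01).round(4))
h=lambda x,y:(200+(x-450)/3-.3,245+y/3-.3)
k=(s['K'],s['D'],s['T'])
print('side',atz(*k,[h(652,50),h(704,70)],.05).round(4),atz(*k,[h(741,95),h(484,22),h(760,36),h(764,193)],.01).round(4))
```

```text
diff 54 25063
150 245 255 [ 0.523 -0.041  0.176]
170 263 267 [0.485 0.142 0.223]
190 274 278 [0.465 0.248 0.24 ]
210 285 290 [0.448 0.334 0.256]
230 296 302 [0.434 0.404 0.268]
250 307 313 [0.424 0.462 0.278]
270 318 325 [0.414 0.511 0.286]
290 329 337 [0.406 0.553 0.293]
310 340 348 [0.399 0.589 0.3  ]
330 351 361 [0.393 0.621 0.305]
350 363 373 [0.386 0.648 0.31 ]
370 374 384 [0.382 0.673 0.314]
[[ 0.331  0.909  0.254  0.116]
 [ 0.944 -0.318 -0.091  0.543]
 [-0.002  0.269 -0.963  0.373]
 [ 0.     0.     0.     1.   ]]
[0.18114802 0.51914954 0.24995103] [[-9.44155539e-01  3.29499781e-01 -4.59921213e-04]
 [ 3.29500049e-01  9.44155260e-01 -7.49606238e-04]
 [ 1.87241941e-04 -8.59288944e-04 -9.99999613e-01]]
top dot,barends,boarddot [[0.4818 0.2379 0.05  ]
 [0.4495 0.2658 0.05  ]
 [0.4795 0.2416 0.05  ]] [[0.4155 0.2465 0.01  ]
 [0.6253 0.3223 0.01  ]
 [0.6145 0.1633 0.01  ]
 [0.3964 0.1768 0.01  ]
 [0.4078 0.3362 0.01  ]]
side [[0.4806 0.2415 0.05  ]
 [0.4437 0.262  0.05  ]] [[0.4144 0.2465 0.01  ]
 [0.6135 0.1666 0.01  ]
 [0.3948 0.1823 0.01  ]
 [0.4056 0.3384 0.01  ]]
```

View pics/w0.png

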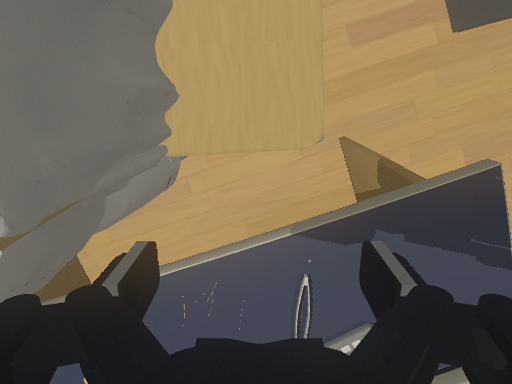

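Both views agree: the rod is about 6 mm beyond the timer axis at z≈0.245, and it's held somewhere out of view beyond y=0.67. It blocks a straight descent. I'll come in from the robot's side, below the rod's line, and get a close look.

>>> servo_tool(
  steps=[
    {"tx": 1.4, "ty": -2.2, "tz": -0.8, "yaw": -1.2, "claw": 4},
    {"tx": 1.4, "ty": -2.2, "tz": -0.8, "yaw": -1.2, "claw": 4},
    {"tx": 1.4, "ty": -2.2, "tz": -0.8, "yaw": -1.2, "claw": 4},
    {"tx": 1.4, "ty": -2.2, "tz": -0.8, "yaw": -1.2, "claw": 4},
    {"tx": 1.4, "ty": -2.2, "tz": -0.8, "yaw": -1.2, "claw": 4},
    {"tx": 1.4, "ty": -2.2, "tz": -0.8, "yaw": -1.2, "claw": 4},
    {"tx": 1.4, "ty": -2.2, "tz": -0.8, "yaw": -1.2, "claw": 4},
    {"tx": 1.4, "ty": -2.2, "tz": -0.8, "yaw": -1.2, "claw": 4},
    {"tx": 1.4, "ty": -2.2, "tz": -0.8, "yaw": -1.2, "claw": 4},
    {"tx": 1.4, "ty": -2.2, "tz": -0.8, "yaw": -1.2, "claw": 4},
    {"tx": 1.4, "ty": -2.2, "tz": -0.8, "yaw": -1.2, "claw": 4},
    {"tx": 1.4, "ty": -2.2, "tz": -0.8, "yaw": -1.2, "claw": 4},
    {"claw": 4},
    {"claw": 4},
  ],
  newtons=60,
)

```text
invalid input at $.steps[12]: expected keys tx, ty, tz, yaw, claw
```

Run:
```python
from h import *
o=env.observe(); print(o['position'],o['ft_force'],o['time_s'],o['joint_efforts'],o['q'])
im,d,K,D,T=cam('side'); P=cloud(d,K,D,T); np.savez('pics/s1.npz',im=im,P=P)
a=im
im,d,K,D,T=cam('wrist'); np.savez('pics/w1.npz',im=im,d=d,K=K,D=D,T=T)
c=np.hstack([a[:,100:],im])[:,:,::-1]; cv2.imwrite('pics/c1.png',cv2.resize(c,(800,int(384*800/c.shape[1])),interpolation=cv2.INTER_AREA))
# gripper silhouette near
for z0 in (.15,.18,.2,.22,.24,.26,.28,.3,.32,.36,.4):
    m=(abs(P[...,2]-z0)<.008)&(abs(P[...,1]-.27)<.09)&(P[...,0]>.2)&(P[...,0]<.55)
    if m.any(): q=P[m]; print(z0,m.sum(),q[:,0].min().round(3),q[:,0].max().round(3),q[:,1].min().round(3),q[:,1].max().round(3))
```

```text
[0.18114802 0.51914954 0.24995103] [ 0.51193889 -0.38583434 -0.09679083] 0.2 [ 7.71562372e-04 -4.48223877e+01 -2.31178594e+01 -2.05453612e-04
  3.43207830e-03 -2.85308153e-05] [ 5.84254469e+01  2.18287324e+01  7.43636295e+01 -3.83346857e-05
  8.38580271e+01 -1.23361199e+01]
0.15 8 0.201 0.203 0.251 0.266
0.22 2 0.479 0.479 0.186 0.186
0.24 108 0.453 0.476 0.191 0.314
0.26 75 0.438 0.455 0.302 0.36
```

View pics/c1.png

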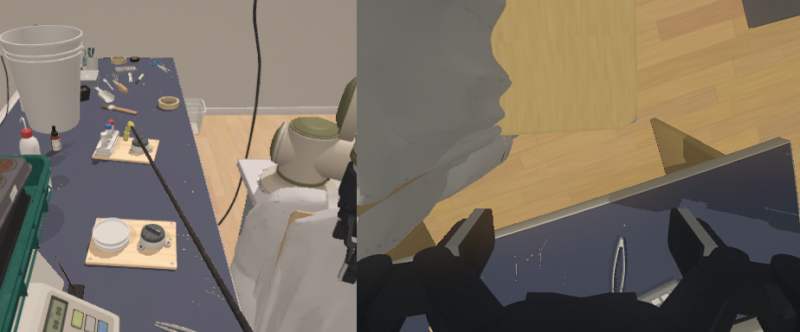

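That move was refused because every row needs all five keys, so nothing moved. Before resending, I'll check the height of the grey draped object near the robot.

Run:
```python
from h import *
z=np.load('pics/top0.npz'); P=cloud(z['d'],z['K'],z['D'],z['T'])
for p in [(185,290),(210,300),(170,320),(150,350),(200,320),(120,375)]: print(p,P[p[1],p[0]].round(2))
```

```text
(185, 290) [ 0.24  0.23 -0.15]
(210, 300) [ 0.16  0.2  -0.44]
(170, 320) [0.21 0.22 0.09]
(150, 350) [0.17 0.24 0.16]
(200, 320) [ 0.14  0.2  -0.22]
(120, 375) [0.13 0.29 0.19]
```

>>> servo_tool(
  steps=[
    {"tx": 1.4, "ty": -2.2, "tz": 0, "yaw": -1.2, "claw": 4},
    {"tx": 1.4, "ty": -2.2, "tz": 0, "yaw": -1.2, "claw": 4},
    {"tx": 1.4, "ty": -2.2, "tz": 0, "yaw": -1.2, "claw": 4},
    {"tx": 1.4, "ty": -2.2, "tz": 0, "yaw": -1.2, "claw": 4},
    {"tx": 1.4, "ty": -2.2, "tz": -1, "yaw": -1.2, "claw": 4},
    {"tx": 1.4, "ty": -2.2, "tz": -1, "yaw": -1.2, "claw": 4},
    {"tx": 1.4, "ty": -2.2, "tz": -1, "yaw": -1.2, "claw": 4},
    {"tx": 1.4, "ty": -2.2, "tz": -1, "yaw": -1.2, "claw": 4},
    {"tx": 1.4, "ty": -2.2, "tz": -1, "yaw": -1.2, "claw": 4},
    {"tx": 1.4, "ty": -2.2, "tz": -1, "yaw": -1.2, "claw": 4},
    {"tx": 1.4, "ty": -2.2, "tz": -1, "yaw": -1.2, "claw": 4},
    {"tx": 1.4, "ty": -2.2, "tz": -1, "yaw": -1.2, "claw": 4},
    {"tx": 0, "ty": 0, "tz": 0, "yaw": 0, "claw": 4},
    {"tx": 0, "ty": 0, "tz": 0, "yaw": 0, "claw": 4},
  ],
  newtons=60,
)

```text
time_s: 1.7
position: [0.3493, 0.2551, 0.1704]
tool_rot: [[-0.832, 0.555, -0.0], [0.555, 0.832, 0.0], [0.0, -0.0, -1.0]]
ft_force: [-0.4, 0.2, 0.1]
grip_width: 0.04
gripper_force: 0.0
```

Run:
```python
from h import *
o=env.observe(); print(o['position'],o['ft_force'],o['time_s'],o['joint_efforts'],o['q'])
im,d,K,D,T=cam('side'); P=cloud(d,K,D,T); np.savez('pics/s1.npz',im=im,P=P)
a=im
im,d,K,D,T=cam('wrist'); np.savez('pics/w1.npz',im=im,d=d,K=K,D=D,T=T)
c=np.hstack([a[:,100:],im])[:,:,::-1]; cv2.imwrite('pics/c1b.png',cv2.resize(c,(800,int(384*800/c.shape[1])),interpolation=cv2.INTER_AREA))
for z0 in (.15,.18,.2,.22,.24,.26,.28,.3,.32,.36,.4):
    m=(abs(P[...,2]-z0)<.008)&(abs(P[...,1]-.27)<.09)&(P[...,0]>.2)&(P[...,0]<.55)
    if m.any(): q=P[m]; print(z0,m.sum(),q[:,0].min().round(3),q[:,0].max().round(3),q[:,1].min().round(3),q[:,1].max().round(3))
```

```text
[0.34932811 0.2551461  0.17037374] [-0.3808583   0.24164857  0.1492368 ] 1.7 [ -1.17552862 -33.52109313 -18.68904948  -0.05579667  -0.04642154
  -0.04725089] [ 2.03755687e+01  1.51409377e+01  9.94588345e+01  1.46236207e-02
  6.54160473e+01 -3.59279480e+01]
0.15 38 0.201 0.373 0.236 0.282
0.18 118 0.326 0.374 0.233 0.288
0.2 127 0.313 0.387 0.222 0.306
0.22 180 0.307 0.479 0.186 0.311
0.24 305 0.307 0.476 0.192 0.32
0.26 346 0.324 0.453 0.252 0.359
0.28 191 0.315 0.387 0.254 0.294
0.3 327 0.315 0.387 0.252 0.294
0.32 455 0.313 0.387 0.238 0.294
0.36 376 0.31 0.39 0.222 0.318
0.4 897 0.238 0.413 0.214 0.329
```

View pics/c1b.png

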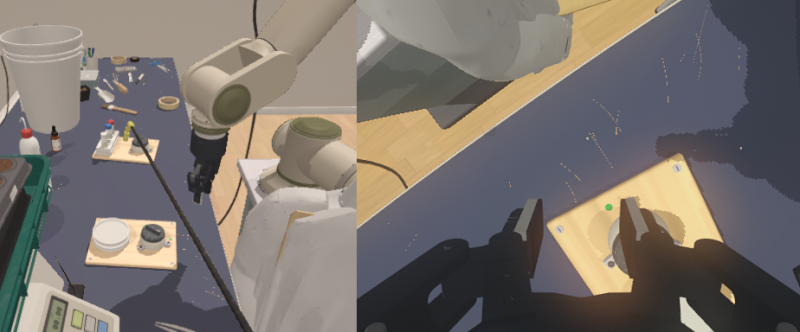

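The gripper is at the timer's near side with no contact. Its body is about 38 mm in radius at the rod's level, so the rod will be touched near TCP x≈0.42. I'll go low, stop just short of contact, then probe gently.

>>> servo_tool(
  steps=[
    {"tx": 1, "ty": 0, "tz": -2, "yaw": 0, "claw": 4},
    {"tx": 1, "ty": 0, "tz": -2, "yaw": 0, "claw": 4},
    {"tx": 1, "ty": 0, "tz": -2, "yaw": 0, "claw": 4},
    {"tx": 1, "ty": 0, "tz": -2, "yaw": 0, "claw": 4},
    {"tx": 1, "ty": 0, "tz": 0, "yaw": 0, "claw": 4},
    {"tx": 1, "ty": 0, "tz": 0, "yaw": 0, "claw": 4},
    {"tx": 0, "ty": 0, "tz": 0, "yaw": 0, "claw": 4},
    {"tx": 0, "ty": 0, "tz": 0, "yaw": 0, "claw": 4},
  ],
)

```text
time_s: 2.6
position: [0.4094, 0.2555, 0.0912]
tool_rot: [[-0.833, 0.554, 0.001], [0.554, 0.833, 0.0], [-0.001, 0.001, -1.0]]
ft_force: [-0.2, -0.2, 0.9]
grip_width: 0.0402
gripper_force: 0.0
```

```bash
cat > r.py <<'E'
from h import *
o=env.observe(); print(o['position'].round(4),o['ft_force'].round(2),o['wrist_torque'].round(2),o['time_s'],o['joint_efforts'].round(2))
def rod():
  for n in ('top','side'):
    im,d,K,D,T=cam(n); P=cloud(d,K,D,T); b=P[...,:]
    for y0 in (.0,.1,.4,.5,.6):
        m=(abs(P[...,1]-y0)<.01)&(P[...,2]>.15)&(P[...,2]<.33)&(P[...,0]>.36)&(P[...,0]<.62)
        if m.any(): print(n,y0,m.sum(),np.median(P[m],0).round(3))
rod()
E
python3 r.py
```

```text
[0.4094 0.2555 0.0912] [-0.24 -0.18  0.91] [-0.02 -0.01 -0.01] 2.6 [-2.500e-01 -4.110e+01 -1.632e+01 -1.000e-02 -2.000e-02 -1.000e-02]
top 0.0 47 [ 0.511 -0.001  0.2  ]
top 0.1 47 [0.492 0.1   0.216]
top 0.4 63 [0.434 0.4   0.268]
side 0.0 12 [ 0.513 -0.003  0.198]
side 0.1 11 [0.494 0.101 0.215]
side 0.4 41 [0.435 0.401 0.267]
side 0.5 64 [0.416 0.5   0.284]
side 0.6 115 [0.398 0.6   0.302]
```

Still free of the rod. Now I'll creep 1.5 cm forward.

>>> servo_tool(
  steps=[
    {"tx": 0.3, "ty": 0, "tz": 0, "yaw": 0, "claw": 4},
    {"tx": 0.3, "ty": 0, "tz": 0, "yaw": 0, "claw": 4},
    {"tx": 0.3, "ty": 0, "tz": 0, "yaw": 0, "claw": 4},
    {"tx": 0.3, "ty": 0, "tz": 0, "yaw": 0, "claw": 4},
    {"tx": 0.3, "ty": 0, "tz": 0, "yaw": 0, "claw": 4},
    {"tx": 0, "ty": 0, "tz": 0, "yaw": 0, "claw": 4},
  ],
)

```text
time_s: 3.3
position: [0.4247, 0.2552, 0.0903]
tool_rot: [[-0.832, 0.554, 0.0], [0.554, 0.832, 0.0], [-0.0, 0.0, -1.0]]
ft_force: [-0.8, 0.2, 0.1]
grip_width: 0.0397
gripper_force: 0.0
```

```bash
python3 r.py
```

```text
[0.4247 0.2552 0.0903] [-0.76  0.22  0.11] [ 0.02  0.   -0.02] 3.3 [-1.100e-01 -4.271e+01 -1.633e+01 -1.000e-02  2.000e-02 -2.000e-02]
top 0.0 47 [ 0.511 -0.001  0.199]
top 0.1 49 [0.492 0.099 0.217]
top 0.4 67 [0.434 0.4   0.268]
side 0.0 10 [ 0.513 -0.003  0.199]
side 0.1 12 [0.494 0.1   0.215]
side 0.4 43 [0.436 0.401 0.267]
side 0.5 65 [0.417 0.5   0.284]
side 0.6 116 [0.397 0.6   0.302]
```

>>> servo_tool(
  steps=[
    {"tx": 0.3, "ty": 0, "tz": 0, "yaw": 0, "claw": 4},
    {"tx": 0.3, "ty": 0, "tz": 0, "yaw": 0, "claw": 4},
    {"tx": 0.2, "ty": 0, "tz": 0, "yaw": 0, "claw": 4},
    {"tx": 0, "ty": 0, "tz": 0, "yaw": 0, "claw": 4},
  ],
)

```text
time_s: 3.8
position: [0.4326, 0.2553, 0.0903]
tool_rot: [[-0.832, 0.554, 0.0], [0.554, 0.832, 0.0], [-0.0, 0.0, -1.0]]
ft_force: [0.6, -0.1, 0.1]
grip_width: 0.0402
gripper_force: 0.0
```

```bash
python3 r.py
```

```text
[0.4326 0.2553 0.0903] [ 0.57 -0.14  0.05] [0.01 0.04 0.04] 3.8 [-9.000e-02 -4.339e+01 -1.650e+01 -0.000e+00  1.000e-02 -1.000e-02]
top 0.0 47 [ 0.511 -0.001  0.199]
top 0.1 49 [0.492 0.099 0.217]
top 0.4 61 [0.434 0.401 0.268]
side 0.0 13 [ 0.513 -0.     0.197]
side 0.1 14 [0.494 0.098 0.215]
side 0.4 40 [0.436 0.4   0.267]
side 0.5 64 [0.416 0.5   0.284]
side 0.6 117 [0.397 0.6   0.302]
```

>>> servo_tool(
  steps=[
    {"tx": 0.2, "ty": 0, "tz": 0, "yaw": 0, "claw": 4},
    {"tx": 0.2, "ty": 0, "tz": 0, "yaw": 0, "claw": 4},
    {"tx": 0.2, "ty": 0, "tz": 0, "yaw": 0, "claw": 4},
    {"tx": 0, "ty": 0, "tz": 0, "yaw": 0, "claw": 4},
  ],
)

```text
time_s: 4.3
position: [0.4385, 0.2553, 0.0903]
tool_rot: [[-0.832, 0.554, 0.0], [0.554, 0.832, 0.0], [-0.0, 0.0, -1.0]]
ft_force: [-0.6, 0.5, 0.7]
grip_width: 0.0397
gripper_force: 0.0
```

```bash
cat >> r.py <<'E'
im,d,K,D,T=cam('side'); cv2.imwrite('pics/s_%d.png'%(o['time_s']*100),cv2.resize(im[60:320,160:400],None,fx=2,fy=2)[:,:,::-1])
P=cloud(d,K,D,T)
for y0 in (.15,.17,.19,.21,.23,.28,.3,.32):
        m=(abs(P[...,1]-y0)<.008)&(abs(P[...,2]-(.245+.17*(y0-.255)))<.012)&(P[...,0]>.36)&(P[...,0]<.62)
        if m.any(): print(y0,m.sum(),P[m].min(0).round(3),P[m].max(0).round(3))
E
python3 r.py; ls pics
```

```text
[0.4385 0.2553 0.0903] [-0.56  0.54  0.67] [0.   0.01 0.  ] 4.3 [-6.000e-02 -4.391e+01 -1.659e+01 -0.000e+00  1.000e-02 -1.000e-02]
top 0.0 47 [ 0.511 -0.001  0.199]
top 0.1 48 [0.492 0.1   0.216]
top 0.4 65 [0.434 0.4   0.268]
side 0.0 10 [0.513 0.    0.198]
side 0.1 13 [0.494 0.1   0.215]
side 0.4 42 [0.436 0.401 0.267]
side 0.5 65 [0.416 0.5   0.285]
side 0.6 116 [0.397 0.6   0.302]
0.15 14 [0.477 0.142 0.221] [0.487 0.158 0.227]
0.17 13 [0.477 0.164 0.224] [0.483 0.178 0.229]
0.19 7 [0.477 0.184 0.225] [0.479 0.194 0.23 ]
0.28 208 [0.406 0.272 0.237] [0.471 0.288 0.261]
0.3 71 [0.426 0.292 0.241] [0.459 0.308 0.265]
0.32 25 [0.445 0.313 0.247] [0.455 0.328 0.256]
both.png
c.png
c1.png
c1b.png
s1.npz
s_430.png
side0.npz
side0.png
top0.npz
top0.png
w0.npz
w0.png
w1.npz
```

View pics/s_430.png

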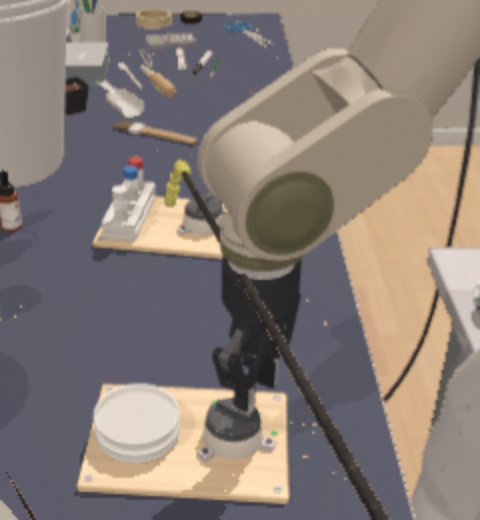

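The rod line, at about (245,280) in the picture, already overlaps the gripper body with no force and no displacement, so it seems not to resist. I'll carry on to the timer axis in small steps while watching the force.

>>> servo_tool(
  steps=[
    {"tx": 0.4, "ty": -0.1, "tz": 0, "yaw": 0, "claw": 4},
    {"tx": 0.4, "ty": -0.1, "tz": 0, "yaw": 0, "claw": 4},
    {"tx": 0, "ty": 0, "tz": 0, "yaw": 0, "claw": 4},
  ],
)

```text
time_s: 4.75
position: [0.4469, 0.2531, 0.0904]
tool_rot: [[-0.832, 0.554, 0.001], [0.554, 0.832, 0.0], [-0.0, 0.0, -1.0]]
ft_force: [-0.3, 0.7, -0.0]
grip_width: 0.0394
gripper_force: 0.0
```

```bash
cat > w.py <<'E'
from h import *
o=env.observe(); print(o['position'].round(4),o['ft_force'].round(2),o['wrist_torque'].round(2),o['time_s'],o['joint_efforts'].round(2))
im,d,K,D,T=cam('wrist'); n='w_%d'%(o['time_s']*100); np.savez('pics/%s.npz'%n,im=im,d=d,K=K,D=D,T=T)
cv2.imwrite('pics/w.png',im[:,:,::-1])
E
python3 w.py
```

```text
[0.4469 0.2531 0.0904] [-0.32  0.73 -0.02] [-0.05 -0.01  0.01] 4.75 [-1.200e-01 -4.448e+01 -1.679e+01 -1.000e-02  2.000e-02 -4.000e-02]
```

View pics/w.png

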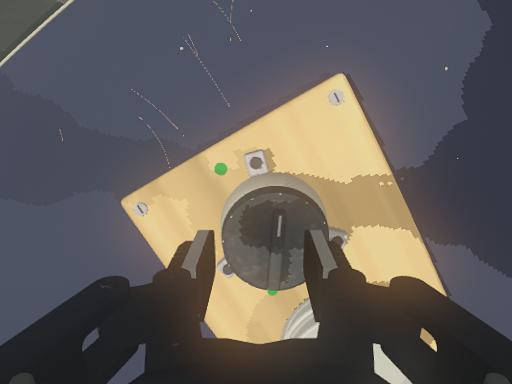

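The wrist view shows the bar running from about (281,208) to the green dot at (272,292), and the dial spanning u 221–329, v 187–293. The bar is well centred between the fingers.

Run:
```python
from h import *
z=np.load('pics/w_475.npz'); k=(z['K'],z['D'],z['T'])
E=atz(*k,[(221,235),(329,235),(277,187),(272,292)],.048); print(E.round(4)); 
A=np.c_[2*E[:,:2],np.ones(4)]; s=np.linalg.lstsq(A,(E[:,:2]**2).sum(1),rcond=None)[0]; print('centre',s[:2].round(4),np.sqrt(s[2]+s[0]**2+s[1]**2))
b=atz(*k,[(281,210),(279,226),(279,238),(274,288)],.056);print(b.round(4)); v=b[3]-b[0]; print(np.degrees(np.arctan2(v[1],v[0])),b.mean(0))
v=E[3,:2]-s[:2]; print('dot angle',np.degrees(np.arctan2(v[1],v[0])))
P=cloud(z['d'],*k); print(P[240,245],P[255,278],P[230,279])
c=atz(*k,[(344,73),(122,203),(221,169)],.01); print(c.round(4))
```

```text
[[0.4389 0.235  0.048 ]
 [0.4704 0.2821 0.048 ]
 [0.4333 0.2735 0.048 ]
 [0.4825 0.2385 0.048 ]]
centre [0.4581 0.2562] 0.02945910326335468
[[0.442  0.2697 0.056 ]
 [0.4485 0.2644 0.056 ]
 [0.4539 0.2609 0.056 ]
 [0.4766 0.2432 0.056 ]]
-37.47006039418522 [0.45525323 0.25955942 0.056     ]
dot angle -36.05457460738307
[0.44843132 0.24365987 0.04737645] [0.46154969 0.25539066 0.05600976] [0.45004777 0.26334803 0.05664891]
[[0.4077 0.3383 0.01  ]
 [0.3975 0.1819 0.01  ]
 [0.4148 0.2472 0.01  ]]
```

>>> servo_tool(
  steps=[
    {"tx": 0.4, "ty": 0.1, "tz": 0, "yaw": -1, "claw": 3.5},
    {"tx": 0.4, "ty": 0.1, "tz": 0, "yaw": -1, "claw": 3.5},
    {"tx": 0.45, "ty": 0, "tz": 0, "yaw": -1, "claw": 3.5},
    {"tx": 0, "ty": 0, "tz": 0, "yaw": 0, "claw": 3.5},
  ],
)

```text
time_s: 5.2
position: [0.4594, 0.2553, 0.0903]
tool_rot: [[-0.802, 0.598, 0.001], [0.598, 0.802, 0.0], [-0.0, 0.0, -1.0]]
ft_force: [-0.2, 0.5, -1.1]
grip_width: 0.0349
gripper_force: 0.0
```

>>> servo_tool(
  steps=[
    {"tx": 0, "ty": 0, "tz": -0.7, "yaw": 0, "claw": 3.5},
    {"tx": 0, "ty": 0, "tz": -0.7, "yaw": 0, "claw": 3.5},
    {"tx": 0, "ty": 0, "tz": -0.7, "yaw": 0, "claw": 3},
    {"tx": 0, "ty": 0, "tz": 0, "yaw": 0, "claw": 2},
    {"tx": 0, "ty": 0, "tz": 0, "yaw": 0, "claw": 0.4},
    {"tx": 0, "ty": 0, "tz": 0, "yaw": 0, "claw": 0.4},
    {"tx": 0, "ty": 0, "tz": 0, "yaw": 0, "claw": 0.4},
    {"tx": 0, "ty": 0, "tz": 0, "yaw": 0, "claw": 0.4},
    {"tx": 0, "ty": 0, "tz": 0, "yaw": 0, "claw": 0.4},
  ],
  newtons=50,
)

```text
time_s: 6.1
position: [0.4589, 0.2557, 0.0693]
tool_rot: [[-0.802, 0.597, 0.001], [0.597, 0.802, 0.001], [0.0, 0.001, -1.0]]
ft_force: [1.8, 5.9, -6.7]
grip_width: 0.005
gripper_force: 47.0
```

```bash
python3 r.py|head -4
```

```text
[0.4589 0.2557 0.0693] [ 1.8   5.94 -6.72] [ 0.87 -0.33 -0.01] 6.1 [-1.740e+00 -4.917e+01 -1.556e+01 -8.900e-01  8.600e-01 -2.000e-02]
top 0.0 46 [ 0.511 -0.001  0.199]
top 0.1 48 [0.492 0.1   0.216]
top 0.4 64 [0.434 0.4   0.268]
```

Gripped at 47 N with a 5 mm reading. I'll turn a little first and check the torque.

>>> servo_tool(
  steps=[
    {"tx": 0, "ty": 0, "tz": 0, "yaw": -5, "claw": 0.4},
    {"tx": 0, "ty": 0, "tz": 0, "yaw": -5, "claw": 0.4},
    {"tx": 0, "ty": 0, "tz": 0, "yaw": -5, "claw": 0.4},
    {"tx": 0, "ty": 0, "tz": 0, "yaw": -5, "claw": 0.4},
  ],
)

```text
time_s: 6.65
position: [0.4595, 0.2562, 0.0693]
tool_rot: [[-0.547, 0.837, 0.002], [0.837, 0.547, 0.002], [0.001, 0.003, -1.0]]
ft_force: [4.7, 8.5, -8.4]
grip_width: 0.005
gripper_force: 46.7
```

```bash
python3 w.py
```

```text
[0.4595 0.2562 0.0693] [ 4.72  8.49 -8.35] [ 1.49 -0.75  0.14] 6.65 [ -2.96 -50.35 -14.42  -1.42   1.7   -1.03]
```

View pics/w.png

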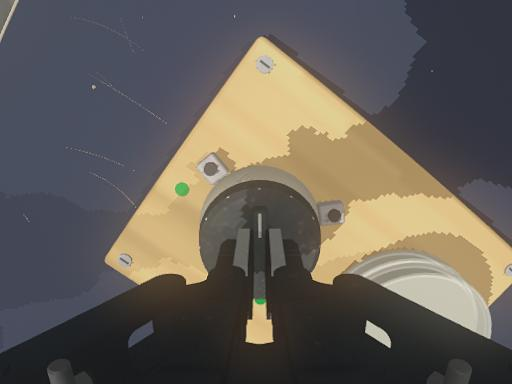

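The bar turns with the fingers (dot at (260,300)). There's a small side force towards +y, so I'll ease that off, turn 45° more and release.

>>> servo_tool(
  steps=[
    {"tx": 0.05, "ty": 0.1, "tz": 0, "yaw": -7.5, "claw": 0.4},
    {"tx": 0, "ty": 0, "tz": 0, "yaw": -7.5, "claw": 0.4},
    {"tx": 0, "ty": 0, "tz": 0, "yaw": -7.5, "claw": 0.4},
    {"tx": 0, "ty": 0, "tz": 0, "yaw": -7.5, "claw": 0.4},
    {"tx": 0, "ty": 0, "tz": 0, "yaw": -7.5, "claw": 0.4},
    {"tx": 0, "ty": 0, "tz": 0, "yaw": -7.5, "claw": 0.4},
    {"tx": 0, "ty": 0, "tz": 0, "yaw": 0, "claw": 0.4},
  ],
)

```text
time_s: 7.4
position: [0.4612, 0.2567, 0.0693]
tool_rot: [[0.205, 0.979, 0.005], [0.979, -0.205, 0.001], [0.002, 0.004, -1.0]]
ft_force: [9.3, 5.1, -11.1]
grip_width: 0.0049
gripper_force: 46.5
```

>>> servo_tool(
  steps=[
    {"tx": 0, "ty": 0, "tz": 0, "yaw": 0, "claw": 3},
    {"tx": 0, "ty": 0, "tz": 0, "yaw": 0, "claw": 3},
    {"tx": 0, "ty": 0, "tz": 0, "yaw": 0, "claw": 3},
    {"tx": 0, "ty": 0, "tz": 0, "yaw": 0, "claw": 3},
    {"tx": 0, "ty": 0, "tz": 0, "yaw": 0, "claw": 3},
  ],
)

```text
time_s: 7.9
position: [0.4591, 0.2562, 0.0694]
tool_rot: [[0.202, 0.979, -0.0], [0.979, -0.202, -0.0], [-0.0, -0.0, -1.0]]
ft_force: [-0.1, 0.4, -0.0]
grip_width: 0.0302
gripper_force: 0.0
```

```bash
python3 w.py
```

```text
[0.4591 0.2562 0.0694] [-0.07  0.38 -0.03] [-0.01  0.05  0.04] 7.9 [ -0.   -46.33 -16.    -0.     0.    -0.  ]
```

View pics/w.png

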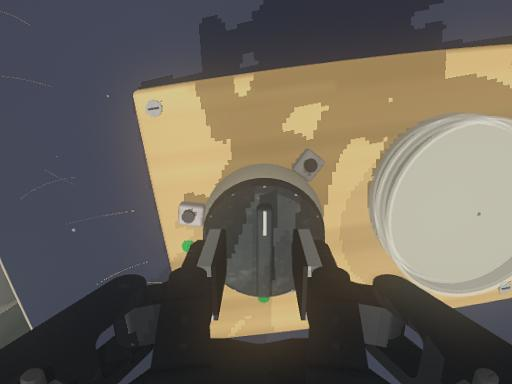

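The timer is released at about 1.71 rad: bar vertical at u≈264, dot at (264,298), centred between the fingers. I'll shift 2 mm to +x, take a fresh hold and turn about 65° more.

>>> servo_tool(
  steps=[
    {"tx": 0.25, "ty": 0, "tz": 0, "yaw": 0, "claw": 1.5},
    {"tx": 0, "ty": 0, "tz": 0, "yaw": 0, "claw": 0.4},
    {"tx": 0, "ty": 0, "tz": 0, "yaw": 0, "claw": 0.4},
    {"tx": 0, "ty": 0, "tz": 0, "yaw": 0, "claw": 0.4},
    {"tx": 0, "ty": 0, "tz": 0, "yaw": 0, "claw": 0.4},
    {"tx": 0, "ty": 0, "tz": 0, "yaw": 0, "claw": 0.4},
    {"tx": 0, "ty": 0, "tz": 0, "yaw": -6, "claw": 0.4},
    {"tx": 0, "ty": 0, "tz": 0, "yaw": -6, "claw": 0.4},
    {"tx": 0, "ty": 0, "tz": 0, "yaw": -6, "claw": 0.4},
    {"tx": 0, "ty": 0, "tz": 0, "yaw": -6, "claw": 0.4},
  ],
)

```text
time_s: 8.95
position: [0.4622, 0.2561, 0.0695]
tool_rot: [[0.586, 0.81, 0.001], [0.81, -0.586, -0.0], [0.0, 0.001, -1.0]]
ft_force: [-0.3, -0.8, 4.1]
grip_width: 0.0047
gripper_force: 47.1
```

>>> servo_tool(
  steps=[
    {"tx": 0, "ty": 0, "tz": 0, "yaw": -6, "claw": 0.4},
    {"tx": 0, "ty": 0, "tz": 0, "yaw": -6, "claw": 0.4},
    {"tx": 0, "ty": 0, "tz": 0, "yaw": -6, "claw": 0.4},
    {"tx": 0, "ty": 0, "tz": 0, "yaw": -6, "claw": 0.4},
    {"tx": 0, "ty": 0, "tz": 0, "yaw": -6, "claw": 0.4},
    {"tx": 0, "ty": 0, "tz": 0, "yaw": -6, "claw": 0.4},
    {"tx": 0, "ty": 0, "tz": 0, "yaw": 0, "claw": 0.4},
  ],
)

```text
time_s: 9.65
position: [0.4629, 0.2552, 0.0695]
tool_rot: [[0.95, 0.313, 0.002], [0.313, -0.95, -0.002], [0.002, 0.003, -1.0]]
ft_force: [2.8, -7.2, 3.8]
grip_width: 0.005
gripper_force: 47.1
```

>>> servo_tool(
  steps=[
    {"tx": 0, "ty": 0, "tz": 0, "yaw": -3, "claw": 0.4},
    {"tx": 0, "ty": 0, "tz": 0, "yaw": -3, "claw": 0.4},
    {"tx": 0, "ty": 0, "tz": 0, "yaw": 0, "claw": 0.4},
  ],
)

```text
time_s: 9.95
position: [0.4629, 0.2551, 0.0695]
tool_rot: [[0.977, 0.213, 0.002], [0.213, -0.977, -0.002], [0.002, 0.003, -1.0]]
ft_force: [2.4, -8.7, 3.3]
grip_width: 0.0048
gripper_force: 47.1
```

```bash
python3 r.py|head -5
```

```text
[0.4629 0.2551 0.0695] [ 2.39 -8.73  3.26] [-1.32 -0.45  0.03] 9.95 [  4.26 -45.06 -15.24   1.79   0.07   0.51]
top 0.0 47 [ 0.512 -0.001  0.199]
top 0.1 48 [0.492 0.1   0.216]
top 0.4 65 [0.434 0.399 0.268]
side 0.4 39 [0.436 0.4   0.267]
```

I estimate about 2.86 rad. Now I'll release, rise clear and back out the way I came in.

>>> servo_tool(
  steps=[
    {"tx": 0, "ty": 0, "tz": 0, "yaw": 0, "claw": 3.5},
    {"tx": 0, "ty": 0, "tz": 0, "yaw": 0, "claw": 3.5},
    {"tx": 0, "ty": 0, "tz": 0, "yaw": 0, "claw": 3.5},
    {"tx": 0, "ty": 0, "tz": 0, "yaw": 0, "claw": 3.5},
    {"tx": 0, "ty": 0, "tz": 1, "yaw": 0, "claw": 3.5},
    {"tx": 0, "ty": 0, "tz": 1, "yaw": 0, "claw": 3.5},
    {"tx": 0, "ty": 0, "tz": 1, "yaw": 0, "claw": 3.5},
    {"tx": -1.5, "ty": 0, "tz": 0, "yaw": 0, "claw": 3.5},
    {"tx": -1.5, "ty": 0, "tz": 0, "yaw": 0, "claw": 3.5},
    {"tx": -1.5, "ty": 0, "tz": 0, "yaw": 0, "claw": 3.5},
    {"tx": -1.5, "ty": 0, "tz": 0, "yaw": 0, "claw": 3.5},
    {"tx": -1.5, "ty": 0, "tz": 1, "yaw": 0, "claw": 3.5},
    {"tx": -1.5, "ty": 0, "tz": 1, "yaw": 0, "claw": 3.5},
    {"tx": -1.5, "ty": 0, "tz": 1, "yaw": 0, "claw": 3.5},
    {"tx": 0, "ty": 0, "tz": 0, "yaw": 0, "claw": 3.5},
    {"tx": 0, "ty": 0, "tz": 0, "yaw": 0, "claw": 3.5},
  ],
)

```text
time_s: 11.7
position: [0.3573, 0.2564, 0.1299]
tool_rot: [[0.977, 0.214, 0.002], [0.214, -0.977, 0.001], [0.002, -0.0, -1.0]]
ft_force: [0.7, 0.2, -0.7]
grip_width: 0.0349
gripper_force: 0.0
```

```bash
python3 w.py
python3 - <<'E'
from h import *
im,d,K,D,T=cam('top'); a=cv2.resize(im[130:240,120:210],None,fx=4,fy=4,interpolation=2)
w=cv2.imread('pics/w.png')[:,100:400]; w=cv2.resize(w,None,fx=440/384,fy=440/384)
cv2.imwrite('pics/end.png',np.hstack([a[:,:,::-1],w]))
E
```

```text
[0.3573 0.2564 0.1299] [ 0.66  0.24 -0.72] [-0.02  0.04  0.02] 11.7 [ 5.000e-01 -3.725e+01 -1.667e+01  2.000e-02  8.000e-02  1.000e-02]
```

View pics/end.png

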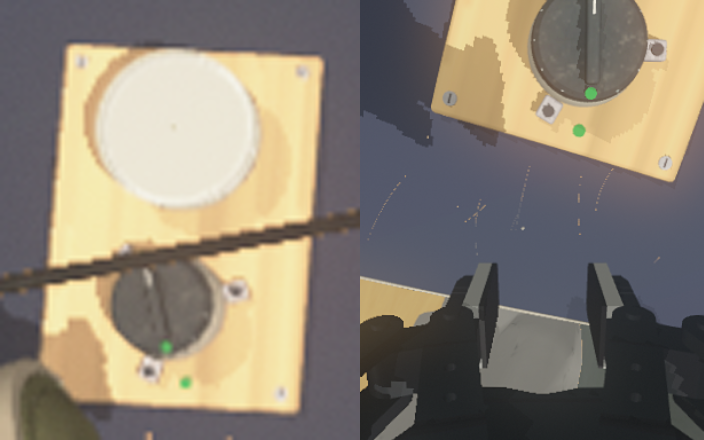

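Run:
```python
from h import *
z=np.load('pics/w_1170.npz'); k=(z['K'],z['D'],z['T'])
g=lambda x,y:(100+(x-360)*384/440,y*384/440)
a=atz(*k,[g(590,93)],.048)[0]; b=atz(*k,[g(579,130)],.01)[0]; e=atz(*k,[g(594,3)],.056)[0]
for c in ((.461,.2555),(.4625,.2555)):
    f=lambda p:np.degrees(np.arctan2(p[1]-c[1],p[0]-c[0]))%360
    print(a.round(4),b.round(4),f(a),f(b),'q est',np.radians(-3.7-f(a)+360))
```

```text
[0.435  0.2496 0.048 ] [0.4144 0.2468 0.01  ] 192.83419190339774 190.6067164107248 q est 2.8530165657189146
[0.435  0.2496 0.048 ] [0.4144 0.2468 0.01  ] 192.1565171467545 190.2831798140378 q est 2.86484422147999
```

The dial reads about 2.86 rad, the fingers are off and the arm is clear, so I'm handing in.

```bash
python3 -c "
from rig import env
print(env.close_job())"
```

```text
the job is handed in; nothing more can be done
None
```

I wound the dish-station timer in two partial turns, letting go at about 1.7 rad, to about 2.86 rad (wound is over 2.65) by the final wrist picture; the bar is released, the arm is clear, the vial timer was never approached, and the job is handed in with no verdict returned.

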